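Locate a cast bracket in a three-point fixture

ROBOT

A 7-joint arm with a two-finger parallel gripper is mounted at the origin on a cart in front of the work surface, level with it; the furniture and walls round the work are solid. World frame = base frame: x ahead of the robot, y to its left, z up, the work surface at z = 0. Lengths are in m, angles in rad, forces in N, time in s.
With the tool pointing down it reaches from about 0.4 to 0.875 m from the base axis. Payload 19.3 kg.
Tool frame: the origin (TCP) lies at the very end of the fingers, on their centre line; the grasp point (between the pads) lies 19 mm behind it; z points along the fingers, y is the line along which they close (so a half turn about z gives the same grasp; the last joint's range is limited). The gripper opens to 85 mm and grips with 20 to 120 N. Pads are 22 mm wide; open, the fingers measure 114 mm over their backs; the gripper's body (76 mm by 85 mm) begins 54 mm behind the grasp point. The pads swing forward as they close: fully open they stand 13 mm farther back than shut.
Start: joints at [-1.293, 0.521, -0.036, 1.599, 0.021, 1.021, -0.113], TCP at [0.213, 0.588, 0.231] pointing down, gripper open.
Joint ranges: [-2.91, 2.91], [-0.3, 2.13], [-1.5, 1.42], [0.17, 2.43], [-1.26, 4.41], [0.16, 1.93], [-2.52, 2.52]. Speed limits (rad/s): [1.89, 1.89, 2.39, 2.39, 3.01, 3.01, 3.01].

INTERFACE

Orientations are given as [roll, pitch, yaw] about the fixed x, y, z axes, in that order (R = Rz(yaw) Ry(pitch) Rx(roll)).
In Python, from workcell import monitor, optics, job_done gives the robot as it stands.
- The arm moves only by the shell command python3 -m handwheel 'ROWS' [FORCE]. ROWS is JSON, a list of rows, each an object of numbers: "dx", "dy", "dz": the shift along the tool's x, y, z in cm; "wx", "wy", "wz": the turn, a rotation vector about the tool's x, y, z in rad; "claw": the opening in per cent of the stroke, from 0 (shut) to 100 (fully open). A call has 1 to 8 rows; each row shifts and turns the commanded pose from where the row before left it, along the tool's axes as they then stand; what a row does not reach is not made up. A row lasts 1/8 s, in which the tool goes at most 62.5 mm and 10.7 degrees, less where a joint would pass 70% of its speed; a pose out of reach is approached as far as the arm can. A call with a gripper value outside its range is refused whole. The fingers move at their own pace and stop on an object; FORCE is the grip in N (left out, the last holds). Time passes only in rows, so rows that do not move let the fingers close. It gives the time, the measured TCP pose, the force, the opening and the grip force at its end, in the units of the state.
- monitor.observe(): the state, without advancing time (a new reading comes with each control period).
- optics.grab_frame(name): name is "side" or "top" or "wrist"; returns a dict with "frame" (400x640x3 uint8, blue, green, red), "fovy" (degrees; the focal length in pixels is half the picture's height over the tangent of half this angle, whatever the lens; pixels are square), "cx", "cy" (the principal point, pixels), "R" (3x3) and "t" (3): a world point X has camera coordinates R X + t. Camera axes: x right, y down, z forward; pixel columns grow to the right and rows downward; lengths in m; the calibration is good to about 2 mm. A picture is of the moment at which its call begins. There is no depth.
- job_done(): hands the job in; it is judged then, once.
Trained networks look in the newest picture that a camera, given by its name, has taken for a name from the list of things; names that differ only in an ending like _2 or _b are one class to them, and where a whole thing is asked for, a point or a joint stands for the part that bears it (a point fixed in the world has none). Each returns a list of dicts, best first, with "p" (0 to 1); they miss things now and then, are a little off and sometimes report something else, mostly with a low value. They report only what shows in the picture. A call takes as long as a camera call.
- optics.masks_of(name, camera): "region" (400x640 bool, what is visible of it) and "rect" ([left, top, width, height] in pixels, round what is visible of it).
The state is a dict: "clock": time; "qpos": joint angles; "qd": joint speeds; "joint_efforts": joint torques, N m; "position": TCP position; "tool_rot": TCP orientation; "force": force on the tool from outside, world axes, zero at the start; "moment": the same for the moment, N m; "grip_width": finger opening in m; "finger_force": force on a finger pad.
Only numpy, scipy, OpenCV 4.12 (cv2) and the standard library are available. Lean on these libraries where they do the work, as an engineer would, in place of code of your own. Each camera call takes 0.05 s, during which the arm holds its last target. There are 200 camera calls.

TASK

Lay the cast bracket flat on the fixture bed and push it home against its three locating points, one long edge against both dowels and one short end against the end stop (either way round). Keep it pressed against all three at once for about two seconds, with a steady push of about 11 N towards the dowels and about 9 N towards the stop, and never let more than 12 N bear on any one of them, then let go so that it stays seated against all three. Leave the jar, the tape roll and the pack of tags where they stand.

Things in the scene. Friction and masses are not known exactly. Their poses are not given: they have to be found in the camera images.
- fixture: fixed aluminium plate (bed) 150 mm in its x, 200 mm in its y, 12 mm thick, with two dowels standing on it near its +x side; origin at the centre of its underside on the bench, z up, so the bed's top is at z = +12 mm. The end stop stands on its +y half. It lies at a different place and yaw (up to 0.3 rad) each time
- dowel_1: fixed steel dowel 12 mm in diameter, 12 mm high, standing on the bed at fixture x = +48 mm, y = -40 mm; origin at the foot of its axis (bed's top); axes as the fixture's. The bracket's long edge goes against its -x side
- dowel_2: fixed steel dowel like dowel_1, at fixture x = +48 mm, y = +40 mm; origin at the foot of its axis; axes as the fixture's. The bracket's long edge goes against its -x side, so a seated bracket has its centre at fixture x = 0
- end_stop: fixed dark steel block 44 x 20 x 24 mm on the bed on fixture x = 0, clamped at a different y along a slot each time (a screw head on its top reaches 30 mm above the bed); origin at the centre of its underside; axes as the fixture's
- stop_face (a point): contact point of the end stop: centre of the 8 mm button that stands 3.5 mm out of the stop's -y side, 5.5 mm above the bed; axes as the fixture's. A seated bracket has its centre 65 mm from it towards -y
- bracket: loose grey cast bracket, about 0.45 kg (0.3 to 0.55): flat rectangular base 84 mm (its x) by 130 mm (its y), 10 mm thick, with a round upright boss 34 mm in diameter at its centre that rises to 55 mm above the underside; the same after a half turn; origin at the centre of its underside; z up
- bracket_mid (a point): point on the bracket's boss axis, half-way up, 27.5 mm above its underside; axes as the bracket's. Grip the boss here or up to 15 mm higher, across its 34 mm. The bracket's friction coefficient is roughly 0.4 to 0.8, so sliding on the bed takes some 1 to 4 N, and pressed hard against the dowels it can stick short of the stop (slide it along them with a light push, then press)
- jar: loose bystander: clear screw jar of beads, 57 mm in diameter, 75 mm high; origin at its underside
- black_roll: loose bystander: roll of black tape lying flat, 60 mm in diameter, 18 mm high; origin at its underside
- tags: loose bystander: pack of kraft tags 92 x 51 x 28 mm; origin at its underside

How it is judged:
By the outcome, as a careful person would: the job done as asked, in the order asked, and still so for the second after the job is handed in, with the robot touching nothing.
It also fails if it takes over 58 s, if anything falls off the work surface, if the arm or the gripper's body presses on something with over 40 N, if the wrist force passes 120 N, or if a joint passes its speed limit or range.

## Working session

There is one attempt and no reset: what is moved stays moved. The work goes in short steps, Python scripts to look and compute and a shell command to move; the robot and the scene stay as the last step left them, time stands still between calls to the robot, and variables do not carry over. Pictures are saved under pics/ and viewed, at most 10 in all, crops included, and the job is handed in when it is done.

```bash
mkdir -p pics; ls; cat > h.py <<'E'
import numpy as np, cv2
from workcell import monitor, optics
def ray(f,u,v):
    fl=200/np.tan(np.radians(f["fovy"])/2); R=np.array(f["R"]);t=np.array(f["t"])
    return -R.T@t, R.T@np.array([(u-f["cx"])/fl,(v-f["cy"])/fl,1])
def onz(f,u,v,z):
    c,d=ray(f,u,v); return c+d*(z-c[2])/d[2]
def proj(f,X):
    fl=200/np.tan(np.radians(f["fovy"])/2); p=np.array(f["R"])@np.array(X)+np.array(f["t"])
    return np.array([f["cx"]+fl*p[0]/p[2], f["cy"]+fl*p[1]/p[2]])
E
python3 - <<'E'
from h import *
np.set_printoptions(precision=3,suppress=True)
s=monitor.observe(); print({k:np.round(v,3) for k,v in s.items()})
for c in ["top","side"]:
    f=optics.grab_frame(c); cv2.imwrite(f"pics/{c}0.png",f["frame"])
    print(c,f["fovy"],f["cx"],f["cy"],ray(f,320,200))
    for n in ["bracket","fixture","end_stop","dowel_1","jar","black_roll","tags"]:
        for m in optics.masks_of(n,c)[:3]:
            r=m["region"]; ys,xs=np.nonzero(r)
            print(n,round(m["p"],2),m["rect"],xs.mean().round(1),ys.mean().round(1),r.sum(), onz(f,xs.mean(),ys.mean(),0))
E
```

```text
pics
{'clock': np.float64(0.0), 'qpos': array([-1.293,  0.522, -0.036,  1.6  ,  0.021,  1.021, -0.113]), 'qd': array([ 0.   ,  0.001, -0.001,  0.001, -0.   , -0.   , -0.   ]), 'joint_efforts': array([ -0.001, -92.71 ,   1.979, -36.991,   0.018,   0.008,  -0.   ]), 'position': array([0.213, 0.587, 0.231]), 'tool_rot': array([-3.14 ,  0.   ,  2.794]), 'force': array([-0.306,  0.05 , -0.028]), 'moment': array([-0.058,  0.003, -0.007]), 'finger_force': np.float64(0.0), 'grip_width': np.float64(0.085)}
top 55.51626446138789 321.8405904112852 202.98648796856398 (array([ 0.488, -0.181,  0.898]), array([ 0.133, -0.003, -0.991]))
bracket 0.62 [227.6, 247.0, 64.6, 49.9] 259.6 271.5 2066 [ 0.443 -0.041  0.   ]
fixture 0.84 [356.6, 214.6, 84.8, 70.1] 402.0 250.0 5451 [ 0.486 -0.375  0.   ]
end_stop 0.55 [368.6, 237.1, 13.4, 22.2] 373.9 247.5 201 [ 0.493 -0.309  0.   ]
jar 0.88 [289.0, 141.9, 26.3, 22.6] 302.4 155.0 566 [ 0.719 -0.144  0.   ]
black_roll 0.63 [335.4, 149.3, 24.0, 28.1] 346.5 162.7 459 [ 0.698 -0.25   0.   ]
tags 0.76 [215.7, 129.6, 34.8, 38.7] 232.3 148.8 875 [0.738 0.025 0.   ]
side 43.04604947748448 312.21438543590136 192.1390423180277 (array([ 0.017, -0.978,  0.756]), array([ 0.471,  0.656, -0.59 ]))
bracket 0.55 [220.6, 186.8, 40.6, 36.4] 239.3 204.7 1188 [ 0.445 -0.038  0.   ]
bracket 0.42 [302.4, 147.8, 33.6, 19.7] 319.2 155.8 604 [0.744 0.039 0.   ]
fixture 0.83 [282.2, 235.1, 105.4, 86.2] 334.9 277.7 4954 [ 0.487 -0.379  0.   ]
end_stop 0.66 [306.1, 238.8, 21.5, 20.2] 316.3 248.8 296 [ 0.507 -0.283  0.   ]
jar 0.92 [335.3, 161.8, 28.4, 37.8] 349.1 178.1 753 [ 0.743 -0.102  0.   ]
black_roll 0.57 [358.8, 198.7, 24.8, 19.0] 370.6 208.7 405 [ 0.702 -0.239  0.   ]
tags 0.82 [301.0, 146.6, 33.1, 20.0] 319.8 155.8 534 [0.746 0.038 0.   ]
tags 0.56 [335.3, 161.7, 24.5, 34.2] 348.8 178.1 679 [ 0.742 -0.102  0.   ]
tags 0.27 [222.2, 186.6, 43.0, 37.8] 239.4 204.5 1195 [ 0.446 -0.037  0.   ]
```

```bash
python3 - <<'E'
import cv2
a=cv2.imread("pics/top0.png")[120:320,200:460]; cv2.imwrite("pics/top0c.png",cv2.resize(a,None,fx=3,fy=3,interpolation=cv2.INTER_CUBIC))
E
```

```text
(no output)
```

View pics/top0c.png

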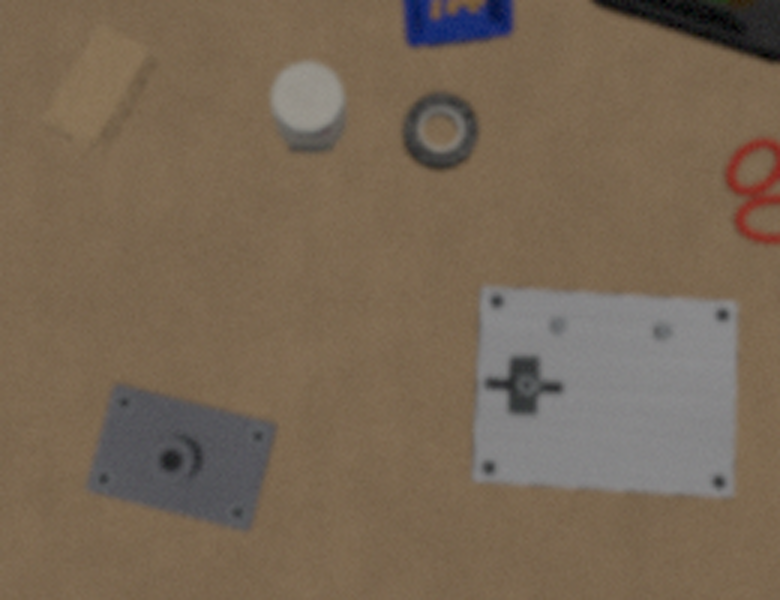

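View pics/side0.png

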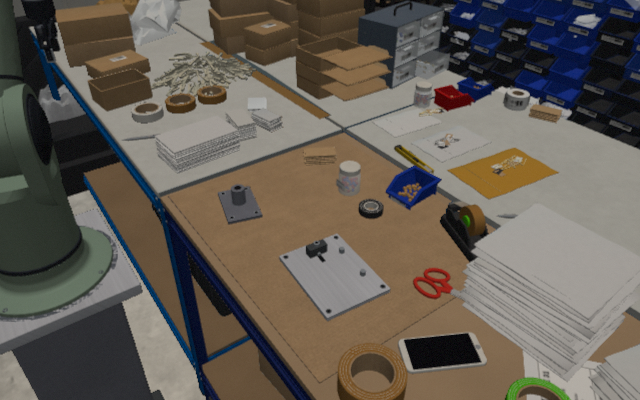

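```bash
cat >> h.py <<'E'
def rect(f,reg,z):
    c,_=cv2.findContours(reg.astype(np.uint8),cv2.RETR_EXTERNAL,cv2.CHAIN_APPROX_NONE)
    c=max(c,key=cv2.contourArea)[:,0,:]
    P=np.array([onz(f,u,v,z)[:2] for u,v in c])
    (x,y),(w,h),a=cv2.minAreaRect((P*1000).astype(np.float32))
    if w>h: w,h,a=h,w,a+90   # local x short, y long
    return x/1000,y/1000,w,h,((np.radians(a)+np.pi/2)%np.pi)-np.pi/2
E
python3 - <<'E'
from h import *
for c in ["top","side"]:
    f=optics.grab_frame(c)
    for n,z in [("bracket",.01),("fixture",.012)]:
        m=optics.masks_of(n,c)[0]; print(c,n,np.round(rect(f,m["region"],z),3))
    if c=="top":
        for q in [[(118,383),(276,423),(250,530),(88,488)],[(482,287),(738,300),(735,497),(473,481)]]:
            P=np.array([onz(f,200+u/3,120+v/3,.011)[:2] for u,v in q]); d=np.roll(P,-1,0)-P
            print(P.mean(0).round(4),np.linalg.norm(d,axis=1).round(4),np.arctan2(d[:,1],d[:,0]).round(3))
        for n,q,z in [("boss",(172,460),.055),("d2",(558,326),.024),("d1",(662,331),.024),("screw",(526,385),.042)]:
            print(n,onz(f,200+q[0]/3,120+q[1]/3,z).round(4))
E
```

```text
top bracket [ 4.4400e-01 -4.3000e-02  8.5006e+01  1.3288e+02 -2.6700e-01]
top fixture [ 4.88000e-01 -3.70000e-01  1.51164e+02  2.00297e+02 -7.90000e-02]
[ 0.4428 -0.0456] [0.1259 0.0826 0.1278 0.0822] [-1.837  2.889  1.301 -0.276]
[ 0.4856 -0.3729] [0.2001 0.1511 0.2006 0.1491] [-1.642  3.064  1.489 -0.08 ]
boss [ 0.4421 -0.0444  0.055 ]
d2 [ 0.5353 -0.3348  0.024 ]
d1 [ 0.5298 -0.4145  0.024 ]
screw [ 0.4908 -0.3059  0.042 ]
side bracket [ 4.42000e-01 -3.80000e-02  8.82880e+01  1.59876e+02 -2.67000e-01]
side fixture [ 4.84000e-01 -3.74000e-01  1.55063e+02  2.06862e+02 -8.00000e-02]
```

```bash
python3 -m handwheel '[{"dx":-5.6,"dy":2},{"dx":-5.6,"dy":2},{"dx":-5.6,"dy":2},{"wz":0.186},{"wz":0.186},{"wz":0.186},{"wz":0.186},{"wz":0.186}]' 40; python3 -m handwheel '[{"wz":0.186},{"wz":0.186},{"wz":0.186},{"dx":-4,"dy":1.5},{"dx":-4,"dy":1.5},{"dx":-4,"dy":1.5},{"dx":-4,"dy":1.5},{"dx":-4,"dy":1.5}]'
```

```text
schema error: expected keys dx, dy, dz, wx, wy, wz, claw
schema error: expected keys dx, dy, dz, wx, wy, wz, claw
```

```bash
python3 -m handwheel '[{"dx":-5.6,"dy":2,"dz":0,"wx":0,"wy":0,"wz":0,"claw":100},{"dx":-5.6,"dy":2,"dz":0,"wx":0,"wy":0,"wz":0,"claw":100},{"dx":-5.6,"dy":2,"dz":0,"wx":0,"wy":0,"wz":0,"claw":100},{"dx":0,"dy":0,"dz":0,"wx":0,"wy":0,"wz":0.186,"claw":100},{"dx":0,"dy":0,"dz":0,"wx":0,"wy":0,"wz":0.186,"claw":100},{"dx":0,"dy":0,"dz":0,"wx":0,"wy":0,"wz":0.186,"claw":100},{"dx":0,"dy":0,"dz":0,"wx":0,"wy":0,"wz":0.186,"claw":100},{"dx":0,"dy":0,"dz":0,"wx":0,"wy":0,"wz":0.186,"claw":100}]' 40; python3 -m handwheel '[{"dx":0,"dy":0,"dz":0,"wx":0,"wy":0,"wz":0.186,"claw":100},{"dx":0,"dy":0,"dz":0,"wx":0,"wy":0,"wz":0.186,"claw":100},{"dx":0,"dy":0,"dz":0,"wx":0,"wy":0,"wz":0.186,"claw":100},{"dx":-4,"dy":1.5,"dz":0,"wx":0,"wy":0,"wz":0,"claw":100},{"dx":-4,"dy":1.5,"dz":0,"wx":0,"wy":0,"wz":0,"claw":100},{"dx":-4,"dy":1.5,"dz":0,"wx":0,"wy":0,"wz":0,"claw":100},{"dx":-4,"dy":1.5,"dz":0,"wx":0,"wy":0,"wz":0,"claw":100},{"dx":-4,"dy":1.5,"dz":0,"wx":0,"wy":0,"wz":0,"claw":100}]'
```

```text
clock: 2.1
position: [0.3913, 0.5867, 0.2312]
tool_rot: [-3.141, 0.0, 1.858]
force: [-0.2, 1.2, -0.7]
grip_width: 0.0854
finger_force: 0.0
clock: 3.1
position: [0.4114, 0.3727, 0.2314]
tool_rot: [3.142, -0.0, 1.306]
force: [0.8, -0.1, -1.2]
grip_width: 0.0855
finger_force: 0.0
```

```bash
python3 -m handwheel '[{"dx":-4.9,"dy":1.8,"dz":0,"wx":0,"wy":0,"wz":0,"claw":100},{"dx":-4.9,"dy":1.8,"dz":0,"wx":0,"wy":0,"wz":0,"claw":100},{"dx":-4.9,"dy":1.8,"dz":0,"wx":0,"wy":0,"wz":0,"claw":100},{"dx":-4.9,"dy":1.8,"dz":0,"wx":0,"wy":0,"wz":0,"claw":100},{"dx":-4.9,"dy":1.8,"dz":0,"wx":0,"wy":0,"wz":0,"claw":100},{"dx":-4.9,"dy":1.8,"dz":0,"wx":0,"wy":0,"wz":0,"claw":100},{"dx":-4.9,"dy":1.8,"dz":0,"wx":0,"wy":0,"wz":0,"claw":100},{"dx":-4.9,"dy":1.8,"dz":0,"wx":0,"wy":0,"wz":0,"claw":100}]'
python3 - <<'E'
from h import *
s=monitor.observe(); print(s["position"],s["tool_rot"],s["qpos"])
f=optics.grab_frame("wrist"); cv2.imwrite("pics/w1.png",f["frame"])
for m in optics.masks_of("bracket","wrist")[:2]:
    print(m["p"],m["rect"],np.round(rect(f,m["region"],.01),3))
print(proj(f,[.443,-.044,.055]),proj(f,[.443,-.044,.0]))
E
```

```text
clock: 4.1
position: [0.4478, -0.0436, 0.2316]
tool_rot: [3.141, -0.001, 1.306]
force: [1.7, 0.1, 0.5]
grip_width: 0.0856
finger_force: 0.0
[ 0.44778908 -0.04355243  0.23159621] [ 3.14089475e+00 -5.43657106e-04  1.30598713e+00] [-0.48029496  0.2728408   0.54288858  2.06037551 -0.18623812  0.85390584
 -0.09567763]
0.95 [272.9, 106.9, 81.0, 117.0] [ 4.4400e-01 -4.1000e-02  8.3412e+01  1.2924e+02 -2.6400e-01]
[313.44782086 180.56068892] [314.11611462 168.95194355]
```

View pics/w1.png

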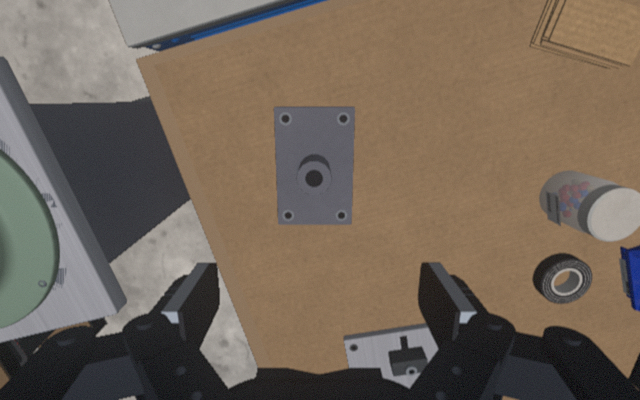

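```bash
python3 -m handwheel '[{"dx":0,"dy":-0.45,"dz":4,"wx":0,"wy":0,"wz":0,"claw":100},{"dx":0,"dy":0,"dz":5,"wx":0,"wy":0,"wz":0,"claw":100},{"dx":0,"dy":0,"dz":5,"wx":0,"wy":0,"wz":0,"claw":100},{"dx":0,"dy":0,"dz":4,"wx":0,"wy":0,"wz":0,"claw":100},{"dx":0,"dy":0,"dz":2.5,"wx":0,"wy":0,"wz":0,"claw":100},{"dx":0,"dy":0,"dz":1,"wx":0,"wy":0,"wz":0,"claw":100},{"dx":0,"dy":0,"dz":0,"wx":0,"wy":0,"wz":0,"claw":100},{"dx":0,"dy":0,"dz":0,"wx":0,"wy":0,"wz":0,"claw":100}]'
```

```text
clock: 5.2
position: [0.4439, -0.0407, 0.0172]
tool_rot: [3.14, -0.0, 1.306]
force: [-0.6, -0.5, -0.5]
grip_width: 0.0856
finger_force: 0.0
```

```bash
python3 -m handwheel '[{"dx":0,"dy":0,"dz":0,"wx":0,"wy":0,"wz":0,"claw":20},{"dx":0,"dy":0,"dz":0,"wx":0,"wy":0,"wz":0,"claw":20},{"dx":0,"dy":0,"dz":0,"wx":0,"wy":0,"wz":0,"claw":20},{"dx":0,"dy":0,"dz":0,"wx":0,"wy":0,"wz":0,"claw":20},{"dx":0,"dy":0,"dz":0,"wx":0,"wy":0,"wz":0,"claw":20},{"dx":0,"dy":0,"dz":0,"wx":0,"wy":0,"wz":0,"claw":20}]' 50
```

```text
clock: 5.95
position: [0.4436, -0.0408, 0.0167]
tool_rot: [3.141, -0.0, 1.306]
force: [-1.2, 2.0, 11.5]
grip_width: 0.033
finger_force: 48.5
```

```bash
python3 -m handwheel '[{"dx":0,"dy":0,"dz":-2,"wx":0,"wy":0,"wz":0,"claw":20},{"dx":0,"dy":0,"dz":-4,"wx":0,"wy":0,"wz":0,"claw":20},{"dx":0,"dy":0,"dz":-4,"wx":0,"wy":0,"wz":0,"claw":20},{"dx":0,"dy":0,"dz":0,"wx":0,"wy":0,"wz":-0.1,"claw":20},{"dx":0,"dy":0,"dz":0,"wx":0,"wy":0,"wz":-0.09,"claw":20},{"dx":0,"dy":0,"dz":0,"wx":0,"wy":0,"wz":0,"claw":20},{"dx":0,"dy":0,"dz":0,"wx":0,"wy":0,"wz":0,"claw":20}]'
python3 - <<'E'
from h import *
for i in range(4):
    f=optics.grab_frame("wrist"); s=monitor.observe(); print(np.round(s["force"],2),np.round(s["moment"],3),s["grip_width"])
m=optics.masks_of("bracket","wrist")[0]; print(m["p"],np.round(rect(f,m["region"],s["position"][2]-.0067),3),s["position"],s["tool_rot"])
m=optics.masks_of("fixture","wrist")[0]; print(m["p"],m["rect"])
f=optics.grab_frame("top"); m=optics.masks_of("bracket","top")[0]; print(m["p"],np.round(rect(f,m["region"],s["position"][2]-.0067),3))
E
```

```text
clock: 6.82
position: [0.4432, -0.0409, 0.1162]
tool_rot: [-3.141, 0.0, 1.493]
force: [-0.7, 0.4, -3.5]
grip_width: 0.0329
finger_force: 50.9
[ 0.27 -1.08 -3.47] [ 0.051  0.031 -0.019] 0.03300421847907984
[-0.37 -0.11 -3.03] [-0.037  0.023 -0.03 ] 0.032988541981755916
[-0.39  0.3  -2.77] [0.006 0.012 0.046] 0.03257570600940248
[ 0.22 -0.6  -3.69] [-0.021 -0.037  0.031] 0.03259019671552929
0.69 [ 4.43000e-01 -4.00000e-02  8.31020e+01  1.28496e+02 -7.80000e-02] [ 0.44328129 -0.04083913  0.11619064] [-3.14127683e+00  1.86795065e-04  1.49496851e+00]Traceback (most recent call last):
  File "<stdin>", line 5, in <module>
IndexError: list index out of range
```

```bash
python3 -m handwheel '[{"dx":-4.4,"dy":0.7,"dz":0,"wx":0,"wy":0,"wz":0,"claw":20},{"dx":-4.4,"dy":0.7,"dz":0,"wx":0,"wy":0,"wz":0,"claw":20},{"dx":-4.4,"dy":0.7,"dz":0,"wx":0,"wy":0,"wz":0,"claw":20},{"dx":-4.4,"dy":0.7,"dz":0,"wx":0,"wy":0,"wz":0,"claw":20},{"dx":-4.4,"dy":0.7,"dz":0,"wx":0,"wy":0,"wz":0,"claw":20},{"dx":-4.4,"dy":0.7,"dz":0,"wx":0,"wy":0,"wz":0,"claw":20},{"dx":-4.4,"dy":0.7,"dz":0,"wx":0,"wy":0,"wz":0,"claw":20},{"dx":-4.4,"dy":0.8,"dz":0,"wx":0,"wy":0,"wz":0,"claw":20}]'
python3 -m handwheel '[{"dx":0,"dy":0,"dz":0,"wx":0,"wy":0,"wz":0,"claw":20},{"dx":0,"dy":0,"dz":0,"wx":0,"wy":0,"wz":0,"claw":20}]'
python3 - <<'E'
from h import *
s=monitor.observe();print(np.round(s["position"],4),np.round(s["tool_rot"],3),np.round(s["qpos"],2),np.round(s["force"],1))
f=optics.grab_frame("wrist")
for n in ["fixture","end_stop","dowel_1"]:
    for m in optics.masks_of(n,"wrist")[:2]: print(n,m["p"],m["rect"])
for n,p in dict(stop=(0.4905,-.3058,.036),d2=(.5353,-.3348,.024),d1=(.5298,-.4145,.024)).items(): print(n,proj(f,p))
g=optics.grab_frame("side")["frame"]
cv2.imwrite("pics/w2.png",f["frame"]); cv2.imwrite("pics/s2.png",cv2.resize(g[180:340,240:440],None,fx=3.5,fy=3.5))
E
```

```text
clock: 8.12
position: [0.4737, -0.3974, 0.1161]
tool_rot: [-3.141, -0.0, 1.495]
force: [1.3, 0.2, -4.6]
grip_width: 0.033
finger_force: 50.8
clock: 8.38
position: [0.4736, -0.3956, 0.1159]
tool_rot: [-3.141, -0.001, 1.496]
force: [1.1, 1.6, -3.1]
grip_width: 0.033
finger_force: 50.9
[ 0.4736 -0.3956  0.1159] [-3.141e+00 -1.000e-03  1.496e+00] [ 0.36  0.68  0.36  1.73 -0.31  0.79  0.79] [ 1.1  1.6 -3.1]
fixture 0.76 [225.0, 12.5, 229.8, 272.0]
end_stop 0.84 [304.6, 51.9, 70.4, 38.7]
dowel_1 0.59 [396.9, 99.1, 21.4, 17.7]
stop [335.01623778  69.7345576 ]
d2 [404.21564794 112.35439052]
d1 [396.7454754  225.01496502]
```

View pics/w2.png

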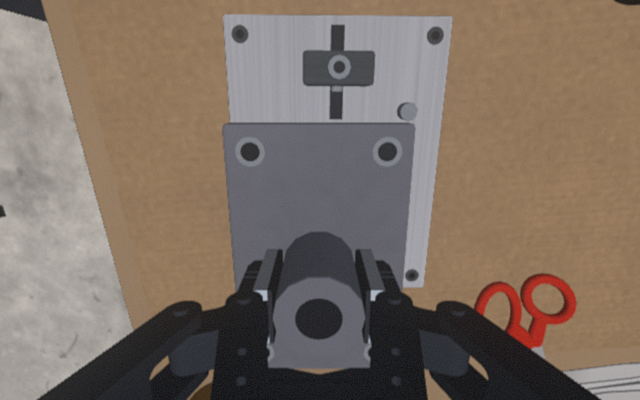

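```bash
python3 - <<'E'
from h import *
f=optics.grab_frame("wrist")
L=np.array([.4855,-.3715]);c,s=np.cos(-.076),np.sin(-.076);R=np.array([[c,-s],[s,c]])
for n,q,z in [("screw",(339,67),.042),("d2",(407,110),.024),("hTL",(239.5,34),.012),("hTR",(435,36),.012),("hBR",(412,275),.012),("cTL",(223,15),.012),("cTR",(451.5,16.5),.012),("bTL",(223,123.5),.1092),("bTR",(414,123.5),.1092)]:
    P=onz(f,*q,z)[:2]; print(n,P.round(4),(R.T@(P-L)*1000).round(1))
E
```

```text
screw [ 0.4932 -0.3046] [ 2.6 67.3]
d2 [ 0.5378 -0.3332] [49.3 42.2]
hTL [ 0.431  -0.2775] [-61.5  89.6]
hTR [ 0.559 -0.288] [66.9 88.8]
hBR [ 0.5452 -0.4635] [ 66.5 -87.2]
cTL [ 0.4219 -0.2656] [-71.4 100.7]
cTR [ 0.5693 -0.2773] [ 76.4 100.3]
bTL [ 0.4383 -0.3284] [-50.3  39.4]
bTR [ 0.5198 -0.3343] [31.4 39.7]
```

```bash
python3 -m handwheel '[{"dx":0,"dy":0,"dz":3,"wx":0,"wy":0,"wz":0.006,"claw":20},{"dx":0,"dy":0,"dz":3,"wx":0,"wy":0,"wz":0,"claw":20},{"dx":0,"dy":0,"dz":1.5,"wx":0,"wy":0,"wz":0,"claw":20},{"dx":0,"dy":0,"dz":0.7,"wx":0,"wy":0,"wz":0,"claw":20},{"dx":0,"dy":0,"dz":0.2,"wx":0,"wy":0,"wz":0,"claw":20},{"dx":0,"dy":0,"dz":0.1,"wx":0,"wy":0,"wz":0,"claw":20},{"dx":0,"dy":0,"dz":0,"wx":0,"wy":0,"wz":0,"claw":20},{"dx":0,"dy":0,"dz":0,"wx":0,"wy":0,"wz":0,"claw":20}]'
```

```text
clock: 9.68
position: [0.474, -0.3962, 0.0317]
tool_rot: [3.141, 0.0, 1.49]
force: [0.9, 0.4, -3.5]
grip_width: 0.0326
finger_force: 50.9
```

```bash
python3 -m handwheel '[{"dx":0,"dy":0,"dz":0.1,"wx":0,"wy":0,"wz":0,"claw":20},{"dx":0,"dy":0,"dz":0.1,"wx":0,"wy":0,"wz":0,"claw":20},{"dx":0,"dy":0,"dz":0,"wx":0,"wy":0,"wz":0,"claw":20},{"dx":0,"dy":0,"dz":0,"wx":0,"wy":0,"wz":0,"claw":20}]'; python3 -m handwheel '[{"dx":0,"dy":0,"dz":0.05,"wx":0,"wy":0,"wz":0,"claw":20},{"dx":0,"dy":0,"dz":0,"wx":0,"wy":0,"wz":0,"claw":20},{"dx":0,"dy":0,"dz":0,"wx":0,"wy":0,"wz":0,"claw":20}]'
```

```text
clock: 10.18
position: [0.4738, -0.3961, 0.0293]
tool_rot: [-3.142, -0.0, 1.49]
force: [-0.3, 0.1, -2.8]
grip_width: 0.0332
finger_force: 50.9
clock: 10.55
position: [0.4738, -0.3962, 0.0288]
tool_rot: [3.142, 0.0, 1.49]
force: [-0.5, -0.3, -3.6]
grip_width: 0.0332
finger_force: 51.0
```

```bash
for i in 1 ; do python3 -m handwheel '[{"dx":0,"dy":0,"dz":0.05,"wx":0,"wy":0,"wz":0,"claw":20},{"dx":0,"dy":0,"dz":0,"wx":0,"wy":0,"wz":0,"claw":20},{"dx":0,"dy":0,"dz":0,"wx":0,"wy":0,"wz":0,"claw":20}]'; done; python3 -m handwheel '[{"dx":0,"dy":0,"dz":0.04,"wx":0,"wy":0,"wz":0,"claw":20},{"dx":0,"dy":0,"dz":0,"wx":0,"wy":0,"wz":0,"claw":20},{"dx":0,"dy":0,"dz":0,"wx":0,"wy":0,"wz":0,"claw":20}]'
```

```text
clock: 10.92
position: [0.4738, -0.3961, 0.0288]
tool_rot: [3.141, -0.0, 1.49]
force: [-3.2, 2.6, 7.4]
grip_width: 0.0329
finger_force: 51.9
clock: 11.3
position: [0.4738, -0.3962, 0.0288]
tool_rot: [3.141, -0.0, 1.49]
force: [-3.2, 4.9, 14.2]
grip_width: 0.033
finger_force: 52.5
```

```bash
python3 -m handwheel '[{"dx":0,"dy":0,"dz":-0.085,"wx":0,"wy":0,"wz":0,"claw":20},{"dx":0,"dy":0,"dz":0,"wx":0,"wy":0,"wz":0,"claw":20},{"dx":0,"dy":0,"dz":0,"wx":0,"wy":0,"wz":0,"claw":20}]'
```

```text
clock: 11.68
position: [0.4739, -0.3961, 0.0288]
tool_rot: [3.141, 0.0, 1.49]
force: [-0.4, 0.9, 0.8]
grip_width: 0.0327
finger_force: 51.3
```

```bash
python3 -m handwheel '[{"dx":0.3,"dy":0.3,"dz":-0.01,"wx":0,"wy":0,"wz":0,"claw":20},{"dx":0.3,"dy":0.3,"dz":0,"wx":0,"wy":0,"wz":0,"claw":20},{"dx":0.2,"dy":0.2,"dz":0,"wx":0,"wy":0,"wz":0,"claw":20},{"dx":0.1,"dy":0.1,"dz":0,"wx":0,"wy":0,"wz":0,"claw":20},{"dx":0,"dy":0,"dz":0,"wx":0,"wy":0,"wz":0,"claw":20},{"dx":0,"dy":0,"dz":0,"wx":0,"wy":0,"wz":0,"claw":20}]'
python3 - <<'E'
from h import *
s=monitor.observe();print(np.round(s["position"],4),np.round(s["force"],1),np.round(s["moment"],2))
f=optics.grab_frame("wrist")["frame"]; cv2.imwrite("pics/w3.png",f)
E
```

```text
clock: 12.42
position: [0.4836, -0.3877, 0.0288]
tool_rot: [3.142, -0.0, 1.49]
force: [1.2, -0.6, -2.2]
grip_width: 0.033
finger_force: 51.2
[ 0.4836 -0.3877  0.0288] [ 1.2 -0.6 -2.2] [ 0.07 -0.19  0.03]
```

View pics/w3.png

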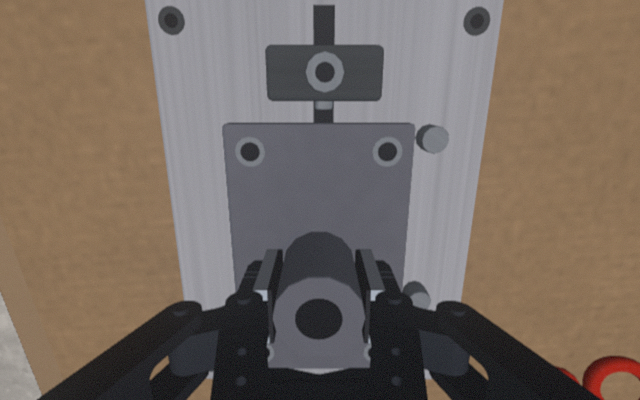

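```bash
python3 -m handwheel '[{"dx":0.05,"dy":0.03,"dz":0,"wx":0,"wy":0,"wz":0,"claw":20},{"dx":0.05,"dy":0.03,"dz":0,"wx":0,"wy":0,"wz":0,"claw":20},{"dx":0.05,"dy":0.03,"dz":0,"wx":0,"wy":0,"wz":0,"claw":20},{"dx":0.05,"dy":0.03,"dz":0,"wx":0,"wy":0,"wz":0,"claw":20},{"dx":0,"dy":0,"dz":0,"wx":0,"wy":0,"wz":0,"claw":20}]'
```

```text
clock: 13.1
position: [0.4849, -0.3858, 0.0288]
tool_rot: [-3.142, -0.0, 1.49]
force: [-0.5, -0.6, -3.4]
grip_width: 0.0326
finger_force: 51.0
```

```bash
python3 -m handwheel '[{"dx":0,"dy":0.03,"dz":0,"wx":0,"wy":0,"wz":0,"claw":20},{"dx":0,"dy":0.03,"dz":0,"wx":0,"wy":0,"wz":0,"claw":20},{"dx":0,"dy":0,"dz":0,"wx":0,"wy":0,"wz":0,"claw":20}]'
```

```text
clock: 13.48
position: [0.4855, -0.386, 0.0288]
tool_rot: [3.142, 0.0, 1.49]
force: [0.4, -0.6, -2.6]
grip_width: 0.0331
finger_force: 50.9
```

```bash
python3 -m handwheel '[{"dx":0,"dy":0.02,"dz":0.008,"wx":0,"wy":0,"wz":0,"claw":20},{"dx":0,"dy":0.02,"dz":0,"wx":0,"wy":0,"wz":0,"claw":20},{"dx":0,"dy":0,"dz":0,"wx":0,"wy":0,"wz":0,"claw":20}]'
```

```text
clock: 13.85
position: [0.4858, -0.3861, 0.0288]
tool_rot: [-3.142, 0.0, 1.49]
force: [-1.5, 1.0, -0.8]
grip_width: 0.0329
finger_force: 50.9
```

```bash
python3 -m handwheel '[{"dx":0,"dy":0.02,"dz":0,"wx":0,"wy":0,"wz":0,"claw":20},{"dx":0,"dy":0.02,"dz":0,"wx":0,"wy":0,"wz":0,"claw":20},{"dx":0,"dy":0,"dz":0,"wx":0,"wy":0,"wz":0,"claw":20}]'
```

```text
clock: 14.22
position: [0.4859, -0.3861, 0.0288]
tool_rot: [-3.141, -0.0, 1.489]
force: [-5.6, 1.5, 3.4]
grip_width: 0.0326
finger_force: 51.3
```

```bash
python3 -m handwheel '[{"dx":0,"dy":-0.02,"dz":-0.02,"wx":0,"wy":0,"wz":0,"claw":20},{"dx":0.04,"dy":0,"dz":0,"wx":0,"wy":0,"wz":0,"claw":20},{"dx":0.04,"dy":0,"dz":0,"wx":0,"wy":0,"wz":0,"claw":20},{"dx":0.04,"dy":0,"dz":0,"wx":0,"wy":0,"wz":0,"claw":20},{"dx":0,"dy":0,"dz":0,"wx":0,"wy":0,"wz":0,"claw":20}]'
```

```text
clock: 14.85
position: [0.486, -0.3849, 0.0289]
tool_rot: [-3.141, 0.0, 1.49]
force: [-4.2, -2.9, -4.6]
grip_width: 0.0332
finger_force: 50.8
```

```bash
python3 -m handwheel '[{"dx":0.03,"dy":0,"dz":0,"wx":0,"wy":0,"wz":0,"claw":20},{"dx":0.03,"dy":0,"dz":0,"wx":0,"wy":0,"wz":0,"claw":20},{"dx":0,"dy":0,"dz":0,"wx":0,"wy":0,"wz":0,"claw":20}]'
```

```text
clock: 15.22
position: [0.4861, -0.3843, 0.029]
tool_rot: [-3.141, 0.0, 1.49]
force: [-4.6, -2.3, -3.2]
grip_width: 0.033
finger_force: 50.8
```

```bash
python3 -m handwheel '[{"dx":0.025,"dy":0,"dz":0.01,"wx":0,"wy":0,"wz":0,"claw":20},{"dx":0.025,"dy":0,"dz":0.01,"wx":0,"wy":0,"wz":0,"claw":20},{"dx":0,"dy":0,"dz":0,"wx":0,"wy":0,"wz":0,"claw":20}]'
```

```text
clock: 15.6
position: [0.4861, -0.384, 0.0289]
tool_rot: [3.142, 0.0, 1.49]
force: [-4.9, -2.8, -1.2]
grip_width: 0.0327
finger_force: 50.8
```

```bash
python3 -m handwheel '[{"dx":0.02,"dy":0,"dz":0,"wx":0,"wy":0,"wz":0,"claw":20},{"dx":0.02,"dy":0,"dz":0,"wx":0,"wy":0,"wz":0,"claw":20},{"dx":0,"dy":0,"dz":0,"wx":0,"wy":0,"wz":0,"claw":20}]'
```

```text
clock: 15.98
position: [0.4862, -0.3837, 0.0289]
tool_rot: [3.142, 0.0, 1.49]
force: [-5.5, -3.8, -0.4]
grip_width: 0.0327
finger_force: 50.8
```

```bash
python3 -m handwheel '[{"dx":0.025,"dy":-0.01,"dz":-0.006,"wx":0,"wy":0,"wz":0,"claw":20},{"dx":0.025,"dy":0,"dz":0,"wx":0,"wy":0,"wz":0,"claw":20},{"dx":0,"dy":0,"dz":0,"wx":0,"wy":0,"wz":0,"claw":20}]'
```

```text
clock: 16.35
position: [0.4862, -0.3829, 0.0289]
tool_rot: [3.142, 0.0, 1.49]
force: [-5.4, -3.4, -1.7]
grip_width: 0.033
finger_force: 50.8
```

```bash
python3 -m handwheel '[{"dx":0.02,"dy":0,"dz":0,"wx":0,"wy":0,"wz":0,"claw":20},{"dx":0.02,"dy":0,"dz":0,"wx":0,"wy":0,"wz":0,"claw":20},{"dx":0,"dy":0,"dz":0,"wx":0,"wy":0,"wz":0,"claw":20}]'
```

```text
clock: 16.73
position: [0.4862, -0.3825, 0.0289]
tool_rot: [3.142, 0.0, 1.49]
force: [-5.0, -2.6, -1.9]
grip_width: 0.033
finger_force: 50.8
```

```bash
python3 -m handwheel '[{"dx":0.025,"dy":0,"dz":0,"wx":0,"wy":0,"wz":0,"claw":20},{"dx":0.025,"dy":0,"dz":0,"wx":0,"wy":0,"wz":0,"claw":20},{"dx":0,"dy":0,"dz":0,"wx":0,"wy":0,"wz":0,"claw":20}]'
```

```text
clock: 17.1
position: [0.4863, -0.382, 0.0289]
tool_rot: [3.142, 0.0, 1.49]
force: [-4.1, -2.5, -1.7]
grip_width: 0.0328
finger_force: 50.8
```

```bash
python3 -m handwheel '[{"dx":0.025,"dy":0,"dz":0,"wx":0,"wy":0,"wz":0,"claw":20},{"dx":0.02,"dy":0,"dz":0,"wx":0,"wy":0,"wz":0,"claw":20},{"dx":0,"dy":0,"dz":0,"wx":0,"wy":0,"wz":0,"claw":20}]'; python3 - <<'E'
from h import *
f=optics.grab_frame("wrist")["frame"][30:180,200:480]; cv2.imwrite("pics/w4.png",cv2.resize(f,None,fx=2.8,fy=2.8,interpolation=cv2.INTER_CUBIC))
E
```

```text
clock: 17.48
position: [0.4863, -0.382, 0.029]
tool_rot: [3.141, 0.001, 1.489]
force: [-5.0, -4.2, -2.7]
grip_width: 0.0331
finger_force: 50.8
```

View pics/w4.png

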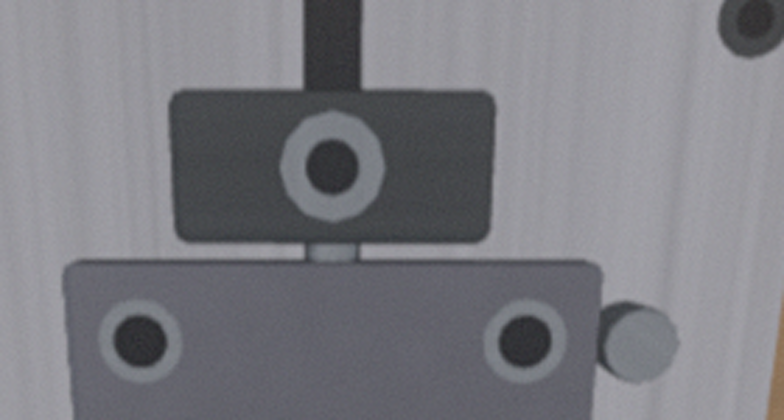

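```bash
python3 -m handwheel '[{"dx":0.02,"dy":0.01,"dz":0,"wx":0,"wy":0,"wz":0,"claw":20},{"dx":0.01,"dy":0.01,"dz":0,"wx":0,"wy":0,"wz":0,"claw":20},{"dx":0,"dy":0,"dz":0,"wx":0,"wy":0,"wz":0,"claw":20}]'
```

```text
clock: 17.9
position: [0.4863, -0.382, 0.029]
tool_rot: [3.142, 0.001, 1.489]
force: [-5.0, -6.4, -3.2]
grip_width: 0.0327
finger_force: 50.9
```

```bash
python3 -m handwheel '[{"dx":0.01,"dy":0.01,"dz":0,"wx":0,"wy":0,"wz":0,"claw":20},{"dx":0.01,"dy":0.01,"dz":0,"wx":0,"wy":0,"wz":0,"claw":20},{"dx":0,"dy":0,"dz":0,"wx":0,"wy":0,"wz":0,"claw":20}]'
```

```text
clock: 18.27
position: [0.4863, -0.382, 0.029]
tool_rot: [-3.141, 0.001, 1.489]
force: [-6.7, -6.3, -2.4]
grip_width: 0.0328
finger_force: 50.9
```

```bash
python3 -m handwheel '[{"dx":0.01,"dy":0.015,"dz":0,"wx":0,"wy":0,"wz":0,"claw":20},{"dx":0.0,"dy":0.015,"dz":0,"wx":0,"wy":0,"wz":0,"claw":20},{"dx":0,"dy":0,"dz":0,"wx":0,"wy":0,"wz":0,"claw":20},{"dx":0,"dy":0,"dz":0,"wx":0,"wy":0,"wz":0,"claw":20}]'; cat > r.py <<'E'
from h import *
F=[]
for i in range(4):
    optics.grab_frame("wrist"); s=monitor.observe(); F.append(np.r_[s["force"],s["moment"]])
F=np.array(F); m=F.mean(0); c,d=np.cos(-.08),np.sin(-.08)
print("push x %.1f y %.1f fz %.1f"%(-(m[0]*c+m[1]*d),-(-m[0]*d+m[1]*c),m[2]),"sd",F.std(0)[:3].round(1),"mom",m[3:].round(2),s["position"].round(5),s["clock"])
E
python3 r.py
```

```text
clock: 18.77
position: [0.4863, -0.382, 0.029]
tool_rot: [-3.141, 0.001, 1.489]
force: [-8.1, -6.8, -0.2]
grip_width: 0.0325
finger_force: 51.0
push x 7.4 y 7.4 fz -0.9 sd [0.3 0.4 0.7] mom [-1.36  1.76 -0.02] [ 0.48628 -0.38196  0.02896] 18.975
```

```bash
python3 -m handwheel '[{"dx":0.01,"dy":0.015,"dz":-0.004,"wx":0,"wy":0,"wz":0,"claw":20},{"dx":0.01,"dy":0.015,"dz":-0.004,"wx":0,"wy":0,"wz":0,"claw":20},{"dx":0,"dy":0.015,"dz":0,"wx":0,"wy":0,"wz":0,"claw":20},{"dx":0,"dy":0,"dz":0,"wx":0,"wy":0,"wz":0,"claw":20},{"dx":0,"dy":0,"dz":0,"wx":0,"wy":0,"wz":0,"claw":20}]';python3 r.py
```

```text
clock: 19.6
position: [0.4863, -0.382, 0.029]
tool_rot: [-3.14, 0.001, 1.489]
force: [-9.5, -7.1, -0.3]
grip_width: 0.0329
finger_force: 51.1
push x 9.0 y 8.4 fz -1.1 sd [0.4 0.4 0.3] mom [-1.49  2.19  0.01] [ 0.48635 -0.38198  0.02901] 19.8
```

```bash
python3 -m handwheel '[{"dx":0.01,"dy":0.015,"dz":-0.004,"wx":0,"wy":0,"wz":0,"claw":20},{"dx":0.01,"dy":0.02,"dz":-0.004,"wx":0,"wy":0,"wz":0,"claw":20},{"dx":0,"dy":0.02,"dz":0,"wx":0,"wy":0,"wz":0,"claw":20},{"dx":0,"dy":0,"dz":0,"wx":0,"wy":0,"wz":0,"claw":20},{"dx":0,"dy":0,"dz":0,"wx":0,"wy":0,"wz":0,"claw":20}]';python3 r.py
```

```text
clock: 20.42
position: [0.4864, -0.3819, 0.029]
tool_rot: [-3.14, 0.001, 1.489]
force: [-12.3, -8.4, -0.7]
grip_width: 0.0328
finger_force: 51.2
push x 11.8 y 8.6 fz -0.0 sd [0.6 0.3 0.4] mom [-1.62  2.72  0.02] [ 0.48639 -0.38197  0.02905] 20.625
```

```bash
python3 -m handwheel '[{"dx":0.012,"dy":-0.013,"dz":-0.003,"wx":0,"wy":0,"wz":0,"claw":20},{"dx":0,"dy":0,"dz":0,"wx":0,"wy":0,"wz":0,"claw":20},{"dx":0,"dy":0,"dz":0,"wx":0,"wy":0,"wz":0,"claw":20},{"dx":0,"dy":0,"dz":0,"wx":0,"wy":0,"wz":0,"claw":20}]';python3 r.py;python3 -m handwheel '[{"dx":0,"dy":0,"dz":0,"wx":0,"wy":0,"wz":0,"claw":20},{"dx":0,"dy":0,"dz":0,"wx":0,"wy":0,"wz":0,"claw":20},{"dx":0,"dy":0,"dz":0,"wx":0,"wy":0,"wz":0,"claw":20},{"dx":0,"dy":0,"dz":0,"wx":0,"wy":0,"wz":0,"claw":20},{"dx":0,"dy":0,"dz":0,"wx":0,"wy":0,"wz":0,"claw":20},{"dx":0,"dy":0,"dz":0,"wx":0,"wy":0,"wz":0,"claw":20},{"dx":0,"dy":0,"dz":0,"wx":0,"wy":0,"wz":0,"claw":20},{"dx":0,"dy":0,"dz":0,"wx":0,"wy":0,"wz":0,"claw":20}]'; python3 r.py
```

```text
clock: 21.12
position: [0.4864, -0.3819, 0.0291]
tool_rot: [-3.14, 0.002, 1.489]
force: [-11.3, -8.3, -0.7]
grip_width: 0.0326
finger_force: 51.1
push x 11.2 y 9.8 fz -1.3 sd [0.5 0.6 0.3] mom [-1.77  2.59 -0.01] [ 0.48639 -0.38197  0.02909] 21.325
clock: 22.32
position: [0.4864, -0.3819, 0.0291]
tool_rot: [-3.14, 0.002, 1.488]
force: [-11.3, -9.1, -0.7]
grip_width: 0.033
finger_force: 51.1
push x 10.8 y 9.4 fz -1.3 sd [0.3 0.3 0.3] mom [-1.78  2.58  0.  ] [ 0.48641 -0.38196  0.02906] 22.525
```

```bash
python3 -m handwheel '[{"dx":0,"dy":0,"dz":0,"wx":0,"wy":0,"wz":0,"claw":20},{"dx":0,"dy":0,"dz":0,"wx":0,"wy":0,"wz":0,"claw":20},{"dx":0,"dy":0,"dz":0,"wx":0,"wy":0,"wz":0,"claw":20},{"dx":0,"dy":0,"dz":0,"wx":0,"wy":0,"wz":0,"claw":20},{"dx":0,"dy":0,"dz":0,"wx":0,"wy":0,"wz":0,"claw":20},{"dx":0,"dy":0,"dz":0,"wx":0,"wy":0,"wz":0,"claw":20},{"dx":0,"dy":0,"dz":0,"wx":0,"wy":0,"wz":0,"claw":20},{"dx":0,"dy":0,"dz":0,"wx":0,"wy":0,"wz":0,"claw":20}]'; python3 r.py; python3 -m handwheel '[{"dx":-0.02,"dy":-0.03,"dz":0,"wx":0,"wy":0,"wz":0,"claw":20},{"dx":-0.02,"dy":-0.03,"dz":0,"wx":0,"wy":0,"wz":0,"claw":20},{"dx":-0.02,"dy":-0.03,"dz":0,"wx":0,"wy":0,"wz":0,"claw":20},{"dx":0,"dy":0,"dz":0,"wx":0,"wy":0,"wz":0,"claw":20}]'; python3 r.py
```

```text
clock: 23.52
position: [0.4864, -0.3819, 0.0291]
tool_rot: [-3.14, 0.002, 1.488]
force: [-11.8, -9.0, -1.5]
grip_width: 0.0332
finger_force: 51.1
push x 10.5 y 9.4 fz -1.6 sd [0.4 0.4 0.4] mom [-1.78  2.59 -0.01] [ 0.48644 -0.38192  0.02905] 23.725
clock: 24.22
position: [0.4864, -0.3819, 0.029]
tool_rot: [-3.141, 0.001, 1.489]
force: [-7.5, -6.7, -3.9]
grip_width: 0.0326
finger_force: 50.9
push x 6.4 y 7.1 fz -3.4 sd [0.7 0.9 0.8] mom [-1.41  1.64 -0.08] [ 0.4863  -0.38197  0.02904] 24.425
```

```bash
python3 -m handwheel '[{"dx":-0.03,"dy":-0.02,"dz":0.01,"wx":0,"wy":0,"wz":0,"claw":20},{"dx":-0.03,"dy":-0.02,"dz":0.01,"wx":0,"wy":0,"wz":0,"claw":20},{"dx":-0.03,"dy":-0.02,"dz":0,"wx":0,"wy":0,"wz":0,"claw":20},{"dx":0,"dy":0,"dz":0,"wx":0,"wy":0,"wz":0,"claw":20}]'; python3 r.py
```

```text
clock: 24.92
position: [0.4863, -0.382, 0.0289]
tool_rot: [-3.142, 0.0, 1.49]
force: [-4.5, -2.2, -0.6]
grip_width: 0.033
finger_force: 51.1
push x 4.9 y 2.8 fz -1.4 sd [0.3 0.3 0.2] mom [-0.51  1.1  -0.11] [ 0.48628 -0.38202  0.02892] 25.125
```

```bash
python3 -m handwheel '[{"dx":-0.005,"dy":-0.02,"dz":0.02,"wx":0,"wy":0,"wz":0,"claw":20},{"dx":0,"dy":-0.01,"dz":0,"wx":0,"wy":0,"wz":0,"claw":20},{"dx":0,"dy":0,"dz":0,"wx":0,"wy":0,"wz":0,"claw":20},{"dx":0,"dy":0,"dz":0,"wx":0,"wy":0,"wz":0,"claw":20}]' 20; python3 r.py
```

```text
clock: 25.62
position: [0.4862, -0.3821, 0.0288]
tool_rot: [3.141, 0.0, 1.49]
force: [-4.3, -2.8, 1.9]
grip_width: 0.0331
finger_force: 51.5
push x 3.2 y 3.3 fz 2.6 sd [0.2 0.4 0.6] mom [-0.58  0.67 -0.13] [ 0.48623 -0.38205  0.02878] 25.825
```

```bash
python3 -m handwheel '[{"dx":0,"dy":0,"dz":0,"wx":0,"wy":0,"wz":0,"claw":46},{"dx":0,"dy":0,"dz":0,"wx":0,"wy":0,"wz":0,"claw":46},{"dx":0,"dy":0,"dz":0,"wx":0,"wy":0,"wz":0,"claw":46},{"dx":0,"dy":0,"dz":0,"wx":0,"wy":0,"wz":0,"claw":46}]'; python3 r.py; python3 - <<'E'
from h import *
f=optics.grab_frame("wrist")["frame"]; cv2.imwrite("pics/w5.png",f)
f=f[30:180,200:480]; cv2.imwrite("pics/w5c.png",cv2.resize(f,None,fx=2.8,fy=2.8,interpolation=cv2.INTER_CUBIC))
E
```

```text
clock: 26.32
position: [0.4861, -0.3818, 0.0286]
tool_rot: [3.142, -0.0, 1.49]
force: [-0.7, -0.3, -0.9]
grip_width: 0.0392
finger_force: 0.0
push x -0.4 y 0.3 fz 0.2 sd [0.7 0.4 0.7] mom [0.   0.   0.01] [ 0.48611 -0.38191  0.02862] 26.525
```

View pics/w5.png

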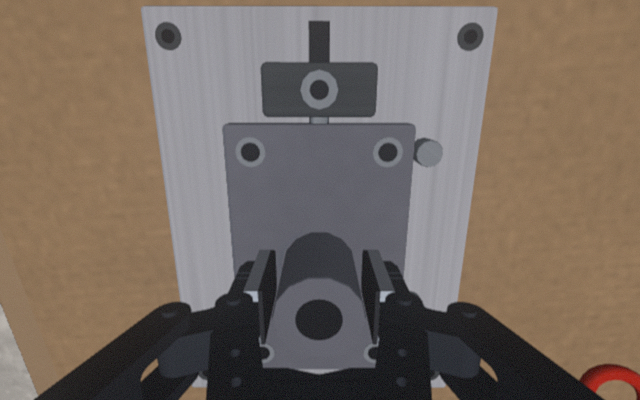

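View pics/w5c.png

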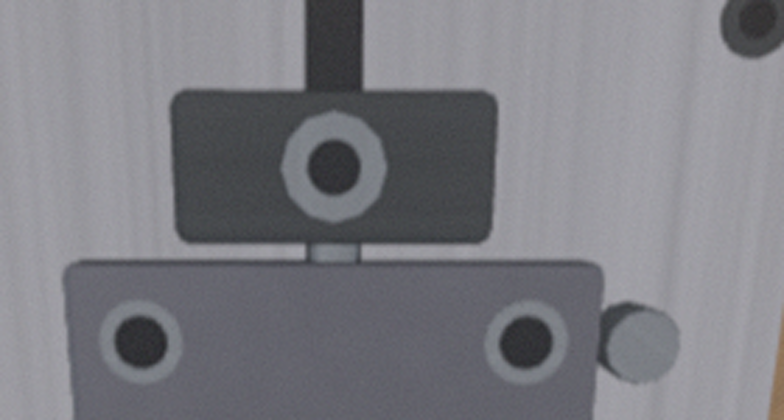

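The bracket hasn't moved relative to the stop button (334,262 in the crop) or the dowel (600,340), and the fingers are clear on both sides. I'll retreat straight up.

```bash
python3 -m handwheel '[{"dx":0,"dy":0,"dz":0,"wx":0,"wy":0,"wz":0,"claw":75},{"dx":0,"dy":0,"dz":0,"wx":0,"wy":0,"wz":0,"claw":75},{"dx":0,"dy":0,"dz":-1,"wx":0,"wy":0,"wz":0,"claw":75},{"dx":0,"dy":0,"dz":-3,"wx":0,"wy":0,"wz":0,"claw":75},{"dx":0,"dy":0,"dz":-4,"wx":0,"wy":0,"wz":0,"claw":75},{"dx":0,"dy":0,"dz":-4,"wx":0,"wy":0,"wz":0,"claw":75},{"dx":0,"dy":0,"dz":-3,"wx":0,"wy":0,"wz":0,"claw":75},{"dx":-4,"dy":0,"dz":0,"wx":0,"wy":0,"wz":0,"claw":75}]'; python3 -m handwheel '[{"dx":-5,"dy":0,"dz":0,"wx":0,"wy":0,"wz":0,"claw":75},{"dx":0,"dy":0,"dz":0,"wx":0,"wy":0,"wz":0,"claw":75},{"dx":0,"dy":0,"dz":0,"wx":0,"wy":0,"wz":0,"claw":75}]'; python3 - <<'E'
from h import *
f=optics.grab_frame("wrist")["frame"]; cv2.imwrite("pics/w6.png",f)
E
```

```text
clock: 27.58
position: [0.4851, -0.4206, 0.1821]
tool_rot: [3.137, 0.001, 1.494]
force: [0.7, -0.0, 0.0]
grip_width: 0.0638
finger_force: 0.0
clock: 27.95
position: [0.4788, -0.4713, 0.1789]
tool_rot: [3.141, -0.0, 1.49]
force: [-0.1, -0.0, -0.7]
grip_width: 0.0639
finger_force: 0.0
```

View pics/w6.png

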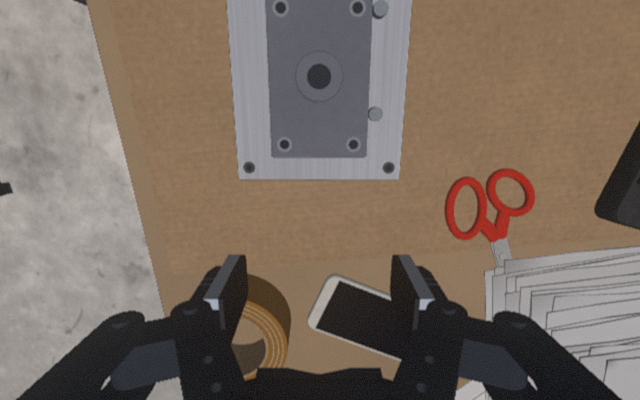

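The right edge of the bracket touches both dowels, at (374,10) and (370,114). It lies flat and the gripper is well clear, so I'm handing in.

```bash
python3 -c "
from workcell import job_done
print(job_done())"
```

```text
the job is handed in; nothing more can be done
None
```

The job is handed in: the bracket was held for over two seconds at about 11 N towards the dowels and 9.4 N towards the stop, measured at the wrist and not at each locating point, and the pictures after release show it still seated against the stop and both dowels.

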